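Cover the sugar flowers and set the bench timer

ROBOT

A 6-joint arm with a two-finger parallel gripper is mounted at the origin on the work surface. World frame = base frame: x ahead of the robot, y to its left, z up, the work surface at z = 0. Lengths are in mm, angles in rad, forces in N, time in s.
With the tool pointing down it reaches from about 325 to 850 mm from the base axis. Payload 15.5 kg.
Tool frame: the origin (TCP) lies at the very end of the fingers, on their centre line; the grasp point (between the pads) lies 19 mm behind it; z points along the fingers, y is the direction in which the jaws open and shut (so a half turn about z gives the same grasp; the last joint's range is limited). The gripper opens to 91 mm and grips with 3 to 60 N. Pads are 32 mm wide; open, the fingers measure 118 mm over their backs; the gripper's body (76 mm by 178 mm) begins 60 mm behind the grasp point.
Start: joints at [1.014, 0.494, 1.345, -0, 1.302, -0.096], TCP at [278.471, 559.536, 213.915] pointing down, gripper open.
Joint ranges: [-2.91, 2.91], [-0.82, 2.16], [0.22, 2.67], [-1.22, 4.37], [0.12, 2.79], [-3.08, 3.08]. Speed limits (rad/s): [1.89, 1.89, 2.57, 3.01, 3.01, 3.01].

INTERFACE

Orientations are given as a unit quaternion [w, x, y, z].
In Python, from workcell import readout, viewer, ctrl gives the robot as it stands.
- The arm moves only by the tool step_arm, never from a script. Its argument "moves" is a list of rows, each a list of 6 numbers: the shift along the tool's x, y, z in cm, then the turn, a rotation vector about the tool's x, y, z in degrees. In form: [[tx, ty, tz, ax, ay, az], ...]. A call has 1 to 12 rows; each row shifts and turns the commanded pose from where the row before left it, along the tool's axes as they then stand; what a row does not reach is not made up. A row lasts 1/8 s, in which the tool goes at most 62.5 mm and 10.7 degrees, less where a joint would pass 70% of its speed; a pose out of reach is approached as far as the arm can. A call is refused whole if a number of a shift passes 6.25 or a number of a turn 10.7, either way. A call with a gripper value outside its range is refused whole. "jaw" is the closure, from 0 (fully open) to 1 (shut), set as the call begins (left out, the last holds). The fingers move at their own pace and stop on an object; "squeeze" is the grip in N (left out, the last holds). Time passes only in rows, so rows that do not move let the fingers close. It gives the time, the measured TCP pose, the force and the opening at its end, in the units of the state.
- readout.state(): the state, without advancing time (a new reading comes with each control period).
- viewer.camera(name): name is "scene" or "top" or "wrist"; returns a dict with "color" (420x560x3 uint8, red, green, blue), "camera_matrix" (3x3 intrinsics, pixels), "position" and "rotation" of the camera in the world; the wrist camera has in their place "T_tool_cam" (4x4, takes a point from camera to tool coordinates, whose origin is the TCP and whose axes are the flange's). Camera axes: x right, y up, looking along -z (the intrinsics and any distortion apply to the point x, -y, -z); pixel columns grow to the right and rows downward; lengths in mm; the calibration is good to about 2 mm. A picture is of the moment at which its call begins: read the wrist's pose just before it. There is no depth.
- ctrl.finish_job(): hands the job in, once; it reports no verdict.
The state is a dict: "time_s": time; "qpos": joint angles; "qd": joint speeds; "effort": joint torques, N m; "tcp_pos": TCP position; "tcp_rot": TCP orientation; "ft_force": force on the tool from outside, world axes, zero at the start; "moment": the same for the moment, N m; "grip_width": opening from 0.0 (shut) to 1.0 (fully open).
Only numpy, scipy, OpenCV 4.12 (cv2) and the standard library are available. Lean on these libraries where they do the work, as an engineer would, in place of code of your own. Each camera call takes 0.05 s, during which the arm holds its last target.

TASK

The pink sugar flowers are to rest for 20 minutes: lay the lid that fits gently on their tub so that it sits fully down all round. Then set the bell timer for them: without forcing it, turn its dial up past the 60-minute mark to wind the bell, and come back down to 20 minutes. Leave the other tub, its lid and the palette knife where they are.

Things in the scene. Friction and masses are not known exactly. Their poses are not given: they have to be found in the camera images.
- timer: Round red bell timer, 112 mm across, face up, held fast on the bench. Origin: centre of its underside; z up. White face at 35 mm height with 1-minute ticks, long at every 5, thick at 20 and 40. The 0 mark, a broad red bar, lies from the centre along the timer's +x; minutes run clockwise seen from above, 5 degrees each: 20 is 100 degrees, 60 (a broad blue bar) 300 degrees clockwise from 0.
- dial (a joint): Angle of the timer's dial in rad, growing clockwise seen from above: 0 at the 0 mark, 0.0873 a minute, 1.745 at 20, 5.236 at 60, end stop at 5.585 (64 minutes). It turns both ways with a steady friction of about 0.06 N m and stays where it is left. The pointer's direction is the timer's +x turned clockwise by this angle.
- dial_axis (a point): Point on the dial's upright axis, 53 mm above the bench. The dial is a grey disc, 69 mm across, top at 41 mm height, with a black upright wing across it: 68 mm long (34 mm each side of the axis), 12 mm thick, from 41 to 65 mm above the bench. Either end of the wing can be pushed sideways with closed fingertips, or the wing gripped.
- pointer_tip (a point): Outer end of the wing's pointing half, 34 mm from the axis, 53 mm above the bench. That end is red, with a white stripe on top of that half.
- tub_big_rim (a point): Centre of the mouth of the large loose round green tub that holds the pink sugar flowers: 70 mm high, 120 mm across the rim, mouth 108 mm wide, wall 3 mm, 0.3 kg; z up. The point lies at rim height, on the axis.
- lid_big_knob (a point): Middle of the white knob (22 mm across, 25 mm high) of the large green lid, which fits the large tub: disc 122 mm across, 5 mm thick, with a 99 mm plug 6 mm deep below, on which it lies. On the lid's axis, 12.5 mm above the disc's top, 23.5 mm above the plug's underside; 17.5 mm above the tub's rim once the disc rests on it. About 0.09 kg.
- tub_small_rim (a point): Centre of the mouth of the small loose green tub with blue and white sugar pearls: 55 mm high, 88 mm across. Stays open, not to be moved.
- lid_small_knob (a point): Middle of the white knob (22 mm across, 25 mm high) of the small green lid, 90 mm across. It belongs to the small tub and is not to be moved. Same heights as on the large lid.
- knife_mid (a point): Palette knife lying flat, 273 mm long, with a black handle and a steel blade; the point is where they meet, 8 mm above the bench; its x runs along the blade. Not to be moved.
Not all that is in view belongs to the job. Leave any orange or yellow look-alike of the part that bears lid_big_knob alone.

How it is judged:
By the outcome, as a careful person would: the job done as asked, in the order asked, and still so for the second after the job is handed in, with the robot touching nothing.
It also fails if it takes over 66 s, if anything falls off the work surface, if the arm or the gripper's body presses on something with over 40 N, if the wrist force passes 120 N, or if a joint passes its speed limit or range.

## Working session

There is one attempt and no reset: what is moved stays moved. The work goes in short steps, Python scripts to look and compute and a tool call to move; the robot and the scene stay as the last step left them, time stands still between calls to the robot, and variables do not carry over. Pictures are saved under pics/ and viewed, and the job is handed in when it is done.

Besides the shell and the picture viewer there is one more tool, called after "Request:" as a command line: name --pt "numbers of a row" for each row, then --argument value for the rest. step_arm: Moves the arm, as the interface text tells. Its arguments: {"type":"object","properties":{"moves":{"type":"array"},"jaw":{"type":"number"},"squeeze":{"type":"number"}},"required":["moves"]}

```bash
ls; mkdir -p pics
python3 - <<'E'
from workcell import readout, viewer
import cv2,json,numpy as np
print(readout.state())
for n in ("scene","top","wrist"):
    c=viewer.camera(n); cv2.imwrite(f"pics/{n}0.png",c["color"][:,:,::-1])
    print(n,{k:np.round(v,4).tolist() for k,v in c.items() if k!="color"})
E
```

```text
pics
{'time_s': 0.0, 'qpos': array([ 1.01348555e+00,  4.94184019e-01,  1.34612157e+00, -1.85093169e-05,
        1.30249805e+00, -9.54844006e-02]), 'qd': array([ 8.93450123e-05,  1.10504011e-03, -1.02874528e-03, -2.10107712e-05,
        4.31568796e-04,  6.48420448e-04]), 'effort': array([-9.21202809e-04, -8.78825140e+01, -3.81850040e+01,  7.07885041e-02,
        5.32640226e-02, -8.05806962e-05]), 'tcp_pos': array([278.28447116, 559.2079032 , 213.34098454]), 'tcp_rot': array([-1.85690425e-04,  2.28864134e-01,  9.73458187e-01, -5.76387197e-04]), 'ft_force': array([-2.00103109, -0.22060562,  0.47183249]), 'moment': array([-0.04259131,  0.01225014, -0.0191244 ]), 'grip_width': 0.9990621945078254}
scene {'camera_matrix': [[415.531, 0.0, 276.8985], [0.0, 415.531, 213.5704], [0.0, 0.0, 1.0]], 'position': [1293.179, 223.1005, 923.9414], 'rotation': [0.5897, 0.2173, 0.2652, 0.7313]}
top {'camera_matrix': [[445.4114, 0.0, 285.8317], [0.0, 445.4114, 213.4464], [0.0, 0.0, 1.0]], 'position': [516.2613, 82.6253, 1179.6959], 'rotation': [0.707, 0.0224, -0.0272, -0.7064]}
wrist {'camera_matrix': [[307.367, 0.0, 279.0664], [0.0, 307.367, 207.7553], [0.0, 0.0, 1.0]], 'T_tool_cam': [[0.0015, 0.9705, 0.2409, 65.8596], [1.0, -0.0013, -0.0012, -0.0533], [-0.0008, 0.2409, -0.9705, -171.4205], [0.0, 0.0, 0.0, 1.0]]}
```

View pics/top0.png

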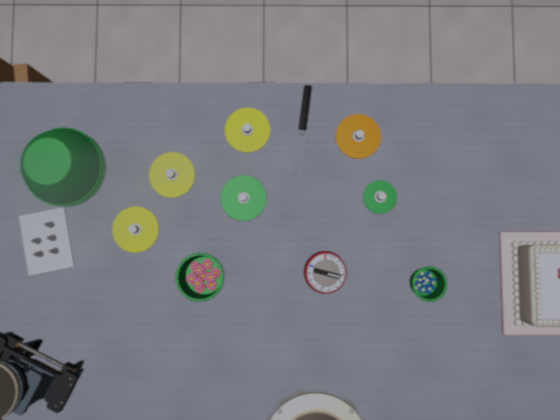

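View pics/scene0.png

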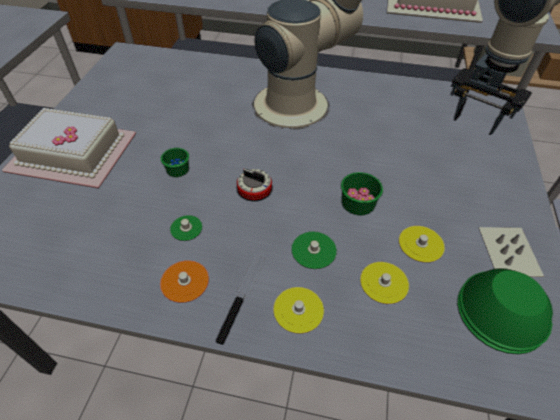

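View pics/wrist0.png

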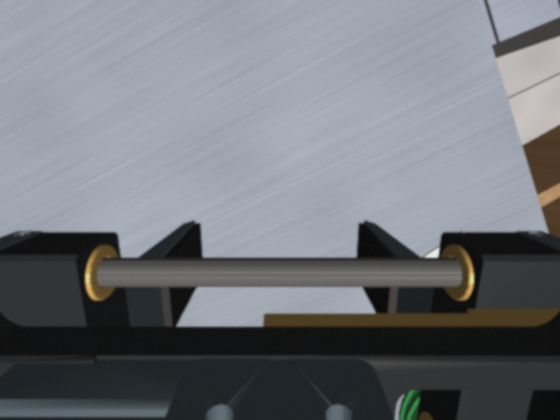

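Candidates for the large green lid (top view): green disc (244,197). Look-alikes are yellow discs at (247,130), (172,175) and (135,229), an orange disc at (359,135), the small green lid at (380,197), and an upturned green bowl at (63,167). I choose (244,197): it's green and larger than the other green lid. Next I measure and make a close crop.

```bash
cat > h.py <<'E'
import numpy as np, cv2
from scipy.spatial.transform import Rotation as R
from workcell import readout, viewer
def rot(q): return R.from_quat([q[1],q[2],q[3],q[0]]).as_matrix()
def campose(c,st=None):
    if "position" in c: return np.array(c["position"]),rot(c["rotation"])
    T=np.array(c["T_tool_cam"]); Rt=rot(st["tcp_rot"])
    return np.array(st["tcp_pos"])+Rt@T[:3,3], Rt@T[:3,:3]
def ray(c,u,v,z,st=None):
    p,Rm=campose(c,st); K=np.array(c["camera_matrix"])
    d=Rm@np.array([(u-K[0,2])/K[0,0],-(v-K[1,2])/K[1,1],-1])
    return p+d*(z-p[2])/d[2]
def proj(c,P,st=None):
    p,Rm=campose(c,st);K=np.array(c["camera_matrix"]);q=Rm.T@(np.array(P)-p)
    return K[0,0]*q[0]/-q[2]+K[0,2],K[1,2]-K[1,1]*q[1]/-q[2]
def blobs(mask,amin=15):
    cs,_=cv2.findContours(mask.astype(np.uint8),cv2.RETR_EXTERNAL,cv2.CHAIN_APPROX_NONE)
    o=[]
    for k in cs:
        if cv2.contourArea(k)<amin: continue
        if len(k)>=5:o.append((cv2.fitEllipse(k),cv2.contourArea(k),k))
    return o
E
python3 - <<'E'
from h import *
for n in("top","scene"):
    im=cv2.imread(f"pics/{n}0.png"); c=viewer.camera(n)
    h=cv2.cvtColor(im,cv2.COLOR_BGR2HSV)
    g=cv2.inRange(h,(50,90,40),(85,255,255))
    for e,a,k in blobs(g,150):
        print(n,'green',np.round(e[0],1),np.round(e[1],1),a,'z8',ray(c,*e[0],8)[:2].round(1),'z70',ray(c,*e[0],70)[:2].round(1))
    w=cv2.inRange(h,(0,0,165),(180,60,255))
    for e,a,k in blobs(w,20):
        if a<300: print(n,'white',np.round(e[0],1),a,ray(c,*e[0],23 if n=='scene' else 33)[:2].round(1))
    r=cv2.inRange(h,(0,150,60),(8,255,255))|cv2.inRange(h,(172,150,60),(180,255,255))
    for e,a,k in blobs(r,100): print(n,'red',np.round(e[0],1),np.round(e[1],1),a,ray(c,*e[0],25)[:2].round(1))
im=cv2.imread("pics/top0.png")
cv2.imwrite("pics/crop1.png",np.hstack([cv2.resize(im[160:310,170:270],None,fx=3.6,fy=3.6,interpolation=2),cv2.resize(im[215:325,280:370],(400,540),interpolation=2)]))
E
```

```text
top green [428.6 283.4] [33.1 35.8] 926.5 z8 [ 415.7 -298.6] z70 [ 421.1 -278.4]
top green [199.5 276.7] [46.8 47.7] 1754.0 z8 [432.9 299.8] z70 [437.3 288.3]
top green [379.7 196.5] [32.2 32.6] 821.0 z8 [ 643.8 -173.6] z70 [ 637.1 -160.1]
top green [243.3 197.7] [43.9 44.4] 1529.5 z8 [640.2 187.3] z70 [633.6 181.7]
top green [ 61.1 164.1] [73.2 78.9] 4017.5 z8 [728.9 670.2] z70 [717.6 639.1]
top white [330.9 285.9] 31.5 [411.4 -40.3]
top white [315.9 277.1] 47.0 [433.8  -1.9]
top white [333.8 260.6] 30.0 [475.9 -48.1]
top white [316.8 259.7] 44.0 [478.1  -4.6]
top white [131.1 228.4] 25.0 [558.  472.5]
top white [381.6 195.4] 21.5 [ 644.  -173.3]
top white [242.2 196.2] 27.5 [641.4 187.9]
top white [359.9 133. ] 23.5 [ 808.  -118.7]
top white [246.  126.6] 25.5 [824.5 179.4]
scene green [505.9 310.3] [79.2 98.5] 6112.5 z8 [718.4 670.4] z70 [757.3 640.1]
scene green [313.6 249.8] [36.1 44. ] 1247.0 z8 [641.4 188.5] z70 [685.6 190.8]
scene green [185.8 227.6] [24.  31.3] 588.5 z8 [ 642.9 -172.8] z70 [ 687. -146.]
scene green [361.6 191.5] [37.9 42.9] 1208.0 z8 [398.  297.2] z70 [458.6 292.2]
scene green [175.3 160.9] [26.1 29. ] 567.5 z8 [ 391.4 -300.6] z70 [ 452.5 -265.2]
scene white [ 80.1 179.9] 20.0 [ 547.9 -542.8]
scene white [ 19.3 169.3] 21.0 [ 546.4 -749.4]
scene white [125.5 139.6] 27.5 [ 344.1 -491.3]
scene white [320.4  10.5] 47.5 [-745.9    3.9]
scene white [458.4   7.6] 88.5 [-926.4  658.1]
scene red [254.  182.1] [31.7 33.7] 190.0 [445.4 -25.4]
```

View pics/crop1.png

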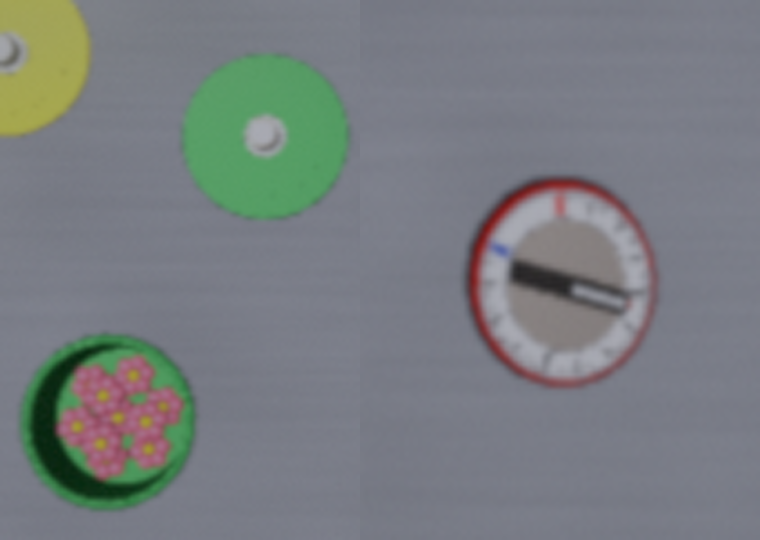

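The crop shows the plain green lid with its white knob at top pixel (244,197), and the pink flowers' tub at (200,277). It also shows the timer at (325,273), its 0 bar pointing about along world +x and the pointer near 21 minutes. The sizes and both views agree: lid at about (641,188), tub rim at about (437,288). I move above the lid.

```bash
cat >> h.py <<'E'
def go(x,y,z):
    s=readout.state(); d=rot(s["tcp_rot"]).T@(np.array([x,y,z])-s["tcp_pos"])
    print("t",s["time_s"],"tcp",s["tcp_pos"].round(1),"tool shift cm",(d/10).round(2),"q6",round(s["qpos"][5],3),"F",s["ft_force"].round(1),"w",round(s["grip_width"],3))
E
python3 -c "
from h import *
go(640.7,188,110)"
```

```text
t 0.25 tcp [278.4 559.4 213.7] tool shift cm [-48.99 -17.1   10.37] q6 -0.095 F [ 0.2 -0.  -0.1] w 1.004
```

Request:
step_arm --pt "-3 -1 0 0 0 0" --pt "-5 -1.7 0.5 0 0 0" --pt "-5 -1.7 1 0 0 0" --pt "-5 -1.7 1 0 0 0" --pt "-5 -1.8 1.5 0 0 0" --pt "-5 -1.8 1.5 0 0 0" --pt "-5 -1.8 1.5 0 0 0" --pt "-5 -1.8 1.5 0 0 0" --pt "-5 -1.8 1 0 0 0" --pt "-4 -1.5 0.7 0 0 0" --pt "-2 -0.5 0.2 0 0 0" --pt "0 0 0 0 0 0" --jaw 0 --squeeze 15

```text
time_s: 1.75
tcp_pos: [641.5, 187.6, 109.7]
tcp_rot: [-0.0, 0.23, 0.973, 0.0]
ft_force: [-0.5, 0.3, -0.6]
grip_width: 0.999
```

Run:
```python
from h import *
s=readout.state(); c=viewer.camera("wrist"); im=c["color"][:,:,::-1].copy(); cv2.imwrite("pics/w1.png",im)
h=cv2.cvtColor(im,cv2.COLOR_BGR2HSV)
g=cv2.inRange(h,(50,80,40),(85,255,255))
for e,a,k in blobs(g,500): print(e,a,ray(c,*e[0],11,s)[:2])
go(640.7,188,15)
```

```text
((277.6446838378906, 200.72731018066406), (124.08617401123047, 134.30422973632812), 90.15447998046875) 13048.5 [636.26414962 189.09166362]
t 1.8 tcp [640.7 188.5 109.9] tool shift cm [-0.03 -0.05  9.49] q6 -0.912 F [-0.2 -0.5  0.1] w 0.998
```

View pics/w1.png

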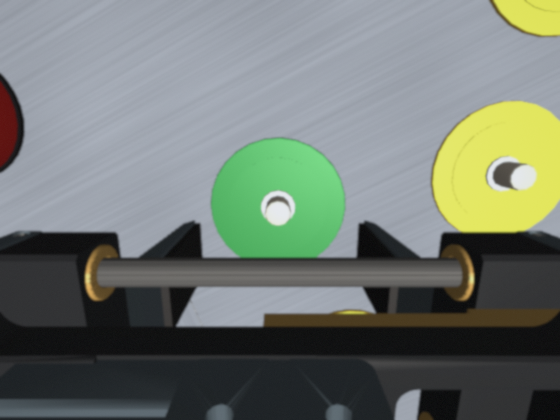

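The wrist view shows the green lid centred, with its knob top at about (278,210) between the fingers; the rail hides the disc's lower edge. I check the knob top at z=36.

Run:
```python
from h import *
s=readout.state(); c=viewer.camera("wrist"); im=c["color"]
hh=cv2.cvtColor(im,cv2.COLOR_RGB2HSV)
m=cv2.inRange(hh,(0,0,215),(180,45,255)); m[:170]=0;m[240:]=0;m[:,:240]=0;m[:,320:]=0
for e,a,k in blobs(m,30): print(np.round(e[0],1),np.round(e[1],1),a,ray(c,*e[0],36,s)[:2])
print(proj(c,[640.7,188,36],s),proj(c,[640.7,188,11],s))
```

```text
[277.2 209.3] [29.6 31.2] 553.5 [636.77281782 189.01186811]
(np.float64(278.2227407215534), np.float64(213.94964935203694)) (np.float64(278.27373859519145), np.float64(206.76945631946748))
```

Request:
step_arm --pt "0 0 2 0 0 0" --pt "0 0 3 0 0 0" --pt "0 0 2.5 0 0 0" --pt "0 0 1.2 0 0 0" --pt "0 0 0.5 0 0 0" --pt "0 0 0 0 0 0"

```text
time_s: 2.6
tcp_pos: [641.1, 188.5, 18.5]
tcp_rot: [0.0, 0.229, 0.974, 0.0]
ft_force: [-0.2, -0.3, 0.7]
grip_width: 0.995
```

Request:
step_arm --pt "0.2 0 0.3 0 0 0" --pt "0 0 0 0 0 0" --pt "0 0 0 0 0 0" --pt "0 0 0 0 0 0" --pt "0 0 0 0 0 0" --pt "0 0 0 0 0 0" --jaw 1 --squeeze 15

```text
time_s: 3.35
tcp_pos: [639.2, 189.0, 14.9]
tcp_rot: [-0.0, 0.229, 0.973, 0.0]
ft_force: [-0.5, -0.2, 0.4]
grip_width: 0.372
```

```bash
python3 -c "
from h import *
go(640.7,188,125)"
```

```text
t 3.35 tcp [639.2 189.   14.9] tool shift cm [ -0.18  -0.02 -11.01] q6 -0.911 F [-0.5 -0.2  0.4] w 0.372
```

Request:
step_arm --pt "0 0 0 0 0 0" --pt "0 0 0 0 0 0" --pt "0 0 0 0 0 0" --pt "0 0 0 0 0 0"

```text
time_s: 3.85
tcp_pos: [639.1, 189.0, 14.9]
tcp_rot: [-0.0, 0.229, 0.973, -0.0]
ft_force: [0.0, 0.2, -0.9]
grip_width: 0.234
```

Request:
step_arm --pt "0 0 -0.5 0 0 0" --pt "0 0 -1.5 0 0 0" --pt "0 0 -3 0 0 0" --pt "0 0 -3 0 0 0" --pt "0 0 -3 0 0 0" --pt "0 0 -1.5 0 0 0" --pt "0 0 0 0 0 0"

```text
time_s: 4.72
tcp_pos: [639.7, 189.1, 141.0]
tcp_rot: [0.001, 0.229, 0.973, 0.0]
ft_force: [0.3, 0.2, -0.2]
grip_width: 0.236
```

Run:
```python
from h import *
c=viewer.camera("wrist"); cv2.imwrite("pics/w2.png",c["color"][:,:,::-1])
t=viewer.camera("top"); cv2.imwrite("pics/t2.png",t["color"][:,:,::-1])
go(437,288,140)
```

```text
t 4.825 tcp [638.6 188.9 139.1] tool shift cm [22.47 -0.11 -0.07] q6 -0.911 F [-0.6 -1.  -0.6] w 0.232
```

View pics/w2.png

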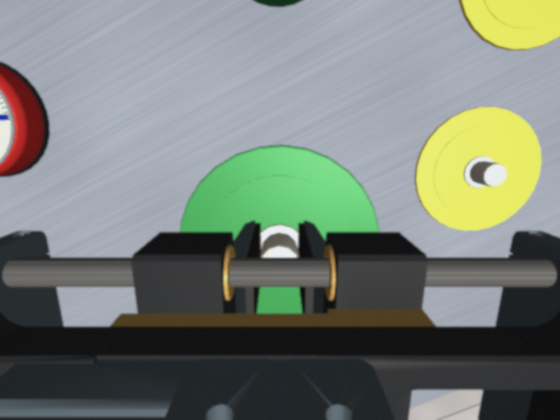

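The lid is held centred by its knob at (280,243). Next I measure the disc's offset from the TCP with a circle of known radius, and move partway so the tub can be seen.

Request:
step_arm --pt "1 0 0 0 0 0" --pt "2.5 0 0 0 0 0" --pt "2.5 0 0 0 0 0" --pt "1.5 0 -0.5 0 0 0" --pt "0.5 0 0 0 0 0" --pt "0 0 0 0 0 0"

```text
time_s: 5.58
tcp_pos: [567.8, 224.7, 145.0]
tcp_rot: [0.0, 0.229, 0.973, 0.0]
ft_force: [-0.3, -0.3, -0.7]
grip_width: 0.237
```

Run:
```python
from h import *
from scipy.optimize import least_squares
s=readout.state(); c=viewer.camera("wrist"); im=c["color"][:,:,::-1].copy(); cv2.imwrite("pics/w3.png",im)
hh=cv2.cvtColor(im,cv2.COLOR_BGR2HSV)
m=cv2.inRange(hh,(50,90,20),(90,255,255)); cv2.imwrite("pics/w3m.png",m)
for e,a,k in blobs(m,300): print(np.round(e[0]),np.round(e[1]),a,cv2.boundingRect(k))
go(437,288,140)
```

```text
[279. 300.] [30. 55.] 1180.0 (255, 287, 49, 27)
[279. 195.] [ 91. 213.] 12721.5 (181, 146, 198, 96)
[278.  40.] [112. 157.] 6855.0 (195, 0, 166, 105)
t 5.625 tcp [568.  224.5 144.9] tool shift cm [14.56 -0.16  0.49] q6 -0.83 F [ 0.3 -0.  -1.3] w 0.238
```

View pics/w3.png

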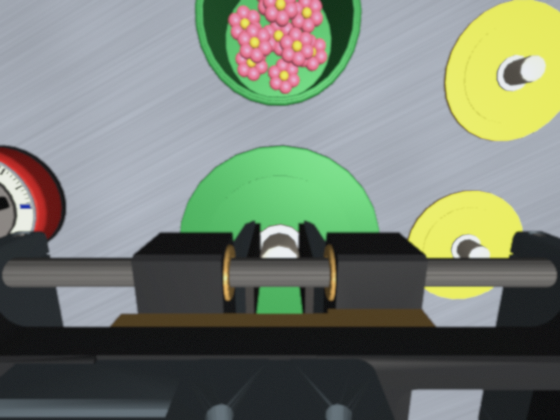

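View pics/w3m.png

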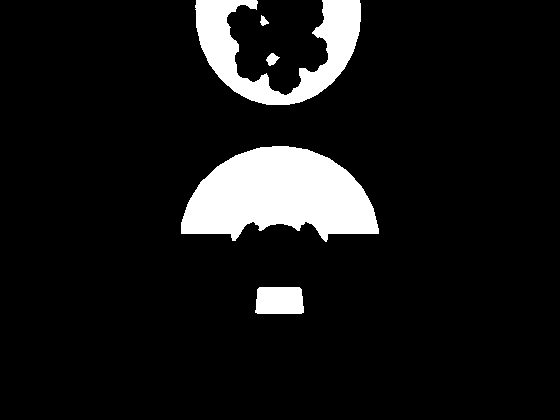

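The tub mouth shows at (278,15) and the lid at (279,235), lined up. I fit both circles after casting rays onto their planes.

```bash
cat >> h.py <<'E'
from scipy.optimize import least_squares
def circ(P,r=None):
    P=np.array(P); c0=P.mean(0)
    f=(lambda p:np.hypot(*(P-p[:2]).T)-(p[2] if r is None else r))
    o=least_squares(f,[*c0,55] if r is None else c0,loss="soft_l1",f_scale=1)
    return o.x.round(2),round(float(np.abs(o.fun).mean()),2)
E
python3 - <<'E'
from h import *
s=readout.state(); c=viewer.camera("wrist"); m=cv2.imread("pics/w3m.png",0)
for e,a,k in blobs(m,2000):
    k=k[:,0].astype(float)
    if e[0][1]>100:
        k=k[k[:,1]<225]; z=s["tcp_pos"][2]-3.9; nm="lid"; r=61
    else: k=k[k[:,1]>3]; k=np.array([p for p in k if p[1]>70 or p[0]<222 or p[0]>333]); z=70; nm="rim"; r=60
    P=[ray(c,u+.0,v,z,s)[:2] for u,v in k]
    f,fe=circ(P); fr,fre=circ(P,r)
    print(nm,f,fe,"fixed r",fr,fre)
    Rt=rot(s["tcp_rot"]); 
    if nm=="lid": off=(Rt.T@np.array([*(fr-s["tcp_pos"][:2]),0])); print("lid offset in tool",off.round(2)); L=fr
    else: T=fr
print("tool shift cm lid->rim",(Rt.T@np.array([*(T-L),0])/10).round(2))
# top view contour of rim
im=cv2.imread("pics/top0.png"); c=viewer.camera("top");h=cv2.cvtColor(im,cv2.COLOR_BGR2HSV)
for e,a,k in blobs(cv2.inRange(h,(50,90,20),(85,255,255)),1000):
    if abs(e[0][0]-200)<8:
        P=[ray(c,u,v,70)[:2] for u,v in k[:,0]]; print("top rim",circ(P),circ(P,60))
E
```

```text
lid [570.05 223.75  59.84] 6.39 fixed r [571.34 223.12] 6.53
lid offset in tool [-3.58  0.22  0.  ]
rim [436.71 288.97  59.09] 3.88 fixed r [435.41 289.62] 4.0
tool shift cm lid->rim [ 1.513e+01 -1.000e-01 -1.000e-02]
top rim (array([437.53, 288.33,  58.12]), 0.54) (array([437.43, 288.28]), 1.88)
```

Run:
```python
from h import *
s=readout.state(); c=viewer.camera("wrist"); m=cv2.imread("pics/w3m.png",0);Rt=rot(s["tcp_rot"])
for e,a,k in blobs(m,2000):
    lid=e[0][1]>100
    k=k[:,0].astype(float)
    if lid: # outer arc: leftmost/rightmost per row and topmost
        k=np.array([p for p in k if p[1]<228 and np.hypot(p[0]-279,p[1]-243)>70]); z=s["tcp_pos"][2]-3.9; r=61
    else: k=np.array([p for p in k if p[1]>4 and np.hypot(p[0]-278,p[1]-20)>72]); z=70; r=60
    P=[ray(c,u,v,z,s)[:2] for u,v in k]
    f=circ(P); g=circ(P,r); print(len(P),f,g, "tool offset",(Rt.T@np.array([*(g[0]-s["tcp_pos"][:2]),0])).round(2),(Rt.T@np.array([*(f[0][:2]-s["tcp_pos"][:2]),0])).round(2))
```

```text
249 (array([569.93, 223.7 ,  59.88]), 0.15) (array([571.17, 223.09]), 0.32) tool offset [-3.31  0.21  0.  ] [-1.92  0.2   0.  ]
277 (array([438.16, 288.15,  58.8 ]), 0.56) (array([436.78, 288.8 ]), 0.91) tool offset [ 1.4628e+02 -9.1000e-01 -3.0000e-02] [ 1.4476e+02 -8.8000e-01 -3.0000e-02]
```

The rays agree: lid offset in tool x is about −1.9 mm, rim at (438,288), matching the top view. Shift needed is (14.7, −0.1) cm, then a slow descent to about TCP z 79.

Request:
step_arm --pt "1.2 0 0 0 0 0" --pt "2.5 0 0 0 0 0" --pt "3 0 0 0 0 0" --pt "3 -0.1 0 0 0 0" --pt "3 0 0 0 0 0" --pt "1.5 0 0 0 0 0" --pt "0.5 0 1 0 0 0" --pt "0 0 1.5 0 0 0" --pt "0 0 1.5 0 0 0" --pt "0 0 1 0 0 0" --pt "0 0 0 0 0 0" --pt "0 0 0 0 0 0"

```text
time_s: 7.28
tcp_pos: [435.8, 289.3, 95.1]
tcp_rot: [0.0, 0.229, 0.973, 0.0]
ft_force: [-0.6, -0.1, -0.9]
grip_width: 0.231
```

Run:
```python
from h import *
c=viewer.camera("scene"); im=c["color"][:,:,::-1]; cv2.imwrite("pics/s4.png",cv2.resize(im[120:270,270:470],None,fx=3.8,fy=3.8,interpolation=2))
go(439.9,287.4,79)
```

```text
t 7.325 tcp [435.8 289.3  95.3] tool shift cm [-0.45  0.01  1.63] q6 -0.637 F [ 0.7  0.6 -0.4] w 0.236
```

View pics/s4.png

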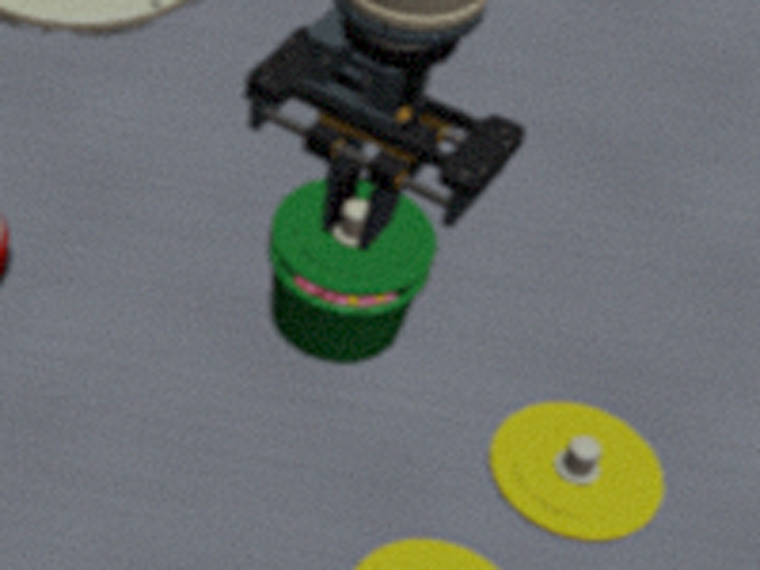

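Lid centre by estimate is at (437.6, 288.6), within about 1 mm of the rim centre. The scene view shows the lid square above the tub with a small gap at the front. I lower it slowly.

Request:
step_arm --pt "0 0 0.5 0 0 0" --pt "0 0 0.3 0 0 0" --pt "0 0 0.2 0 0 0" --pt "0 0 0.2 0 0 0" --pt "0 0 0.1 0 0 0" --pt "0 0 0 0 0 0"

```text
time_s: 8.07
tcp_pos: [435.5, 289.3, 81.9]
tcp_rot: [-0.0, 0.229, 0.973, -0.0]
ft_force: [-0.4, 0.9, -0.9]
grip_width: 0.237
```

Request:
step_arm --pt "0 0 0.1 0 0 0" --pt "0 0 0.1 0 0 0" --pt "0 0 0.1 0 0 0" --pt "0 0 0 0 0 0"

```text
time_s: 8.57
tcp_pos: [435.5, 289.3, 79.1]
tcp_rot: [0.0, 0.229, 0.973, 0.0]
ft_force: [-0.3, -0.6, 3.8]
grip_width: 0.237
```

Run:
```python
from h import *
c=viewer.camera("scene"); im=c["color"][:,:,::-1]; cv2.imwrite("pics/s5.png",cv2.resize(im[150:230,310:420],None,fx=6,fy=6,interpolation=2))
go(439.9,287.4,79)
```

```text
t 8.625 tcp [435.5 289.3  79.1] tool shift cm [-0.48  0.03  0.01] q6 -0.637 F [-0.8 -0.6  3.6] w 0.235
```

View pics/s5.png

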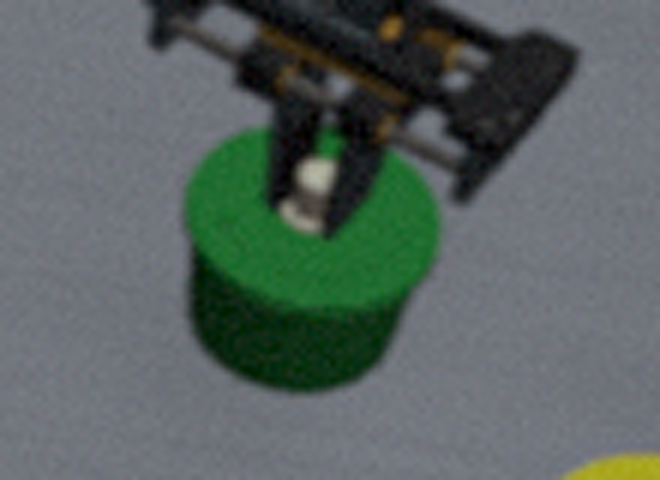

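Contact (about 4 N) came at TCP z 79.1, exactly the seated height, and no gap is visible. I release and rise.

Request:
step_arm --pt "0 0 0 0 0 0" --pt "0 0 0 0 0 0" --pt "0 0 0 0 0 0" --pt "0 0 0 0 0 0" --pt "0 0 0 0 0 0" --pt "0 0 0 0 0 0" --pt "0 0 -1 0 0 0" --pt "0 0 -3 0 0 0" --pt "0 0 -4 0 0 0" --pt "0 0 -3 0 0 0" --pt "0 0 -1 0 0 0" --pt "0 0 0 0 0 0" --jaw 0.3

```text
time_s: 10.12
tcp_pos: [435.6, 289.3, 199.2]
tcp_rot: [0.0, 0.229, 0.973, 0.0]
ft_force: [-0.2, 0.0, -0.4]
grip_width: 0.702
```

Run:
```python
from h import *
c=viewer.camera("scene"); im=c["color"][:,:,::-1]; cv2.imwrite("pics/s6.png",cv2.resize(im[150:230,310:420],None,fx=6,fy=6,interpolation=2))
s=readout.state(); c=viewer.camera("wrist"); im=c["color"][:,:,::-1].copy(); cv2.imwrite("pics/w6.png",im)
# timer from top0
im=cv2.imread("pics/top0.png");c=viewer.camera("top");h=cv2.cvtColor(im,cv2.COLOR_BGR2HSV)
r=cv2.inRange(h,(0,110,60),(10,255,255))|cv2.inRange(h,(170,110,60),(180,255,255));r[:, :295]=0;r[:,360:]=0;r[:240]=0;r[310:]=0
ys,xs=np.nonzero(r); k=cv2.convexHull(np.c_[xs,ys].astype(np.int32))[:,0]
P=[ray(c,u,v,35)[:2] for u,v in k]; print(circ(P),circ(P,56))
go(446,-23,150)
```

```text
(array([447.46, -24.38,  52.19]), 0.2) (array([445.47, -29.02]), 1.99)
t 10.275 tcp [435.  289.  197.9] tool shift cm [-14.89 -27.43   4.81] q6 -0.637 F [ 0.5 -0.1 -0.9] w 0.701
```

View pics/s6.png

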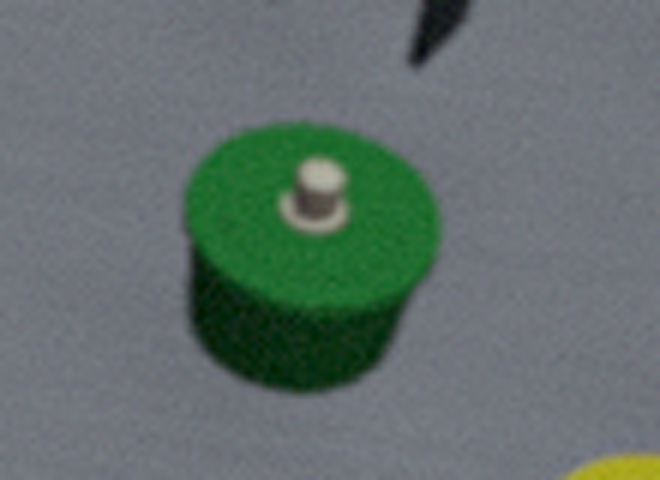

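View pics/w6.png

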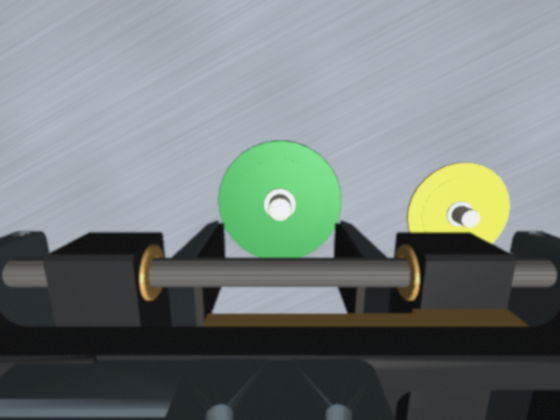

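The lid sits level on the tub rim in both views (wrist pixel (279,203)). Now I go to a viewing pose over the timer.

Request:
step_arm --pt "-1 -1.5 0 0 0 0" --pt "-2 -3 0.5 0 0 0" --pt "-2.5 -4 0.5 0 0 0" --pt "-2.5 -4 0.5 0 0 0" --pt "-2.5 -4 0.5 0 0 0" --pt "-2.5 -4 0.5 0 0 0" --pt "-2.5 -3.5 0.5 0 0 0" --pt "-2 -2.5 0.5 0 0 0" --pt "-1.4 -1 0.5 0 0 0" --pt "0 0 0 0 0 0" --pt "0 0 0 0 0 0"

```text
time_s: 11.65
tcp_pos: [481.8, -40.4, 158.8]
tcp_rot: [-0.0, 0.229, 0.974, 0.0]
ft_force: [0.2, -0.3, -0.6]
grip_width: 0.7
```

Run:
```python
from h import *
s=readout.state(); c=viewer.camera("wrist"); im=c["color"][:,:,::-1].copy(); cv2.imwrite("pics/w7.png",im)
cv2.imwrite("pics/w7c.png",cv2.resize(im[60:260,180:400],None,fx=3,fy=3,interpolation=2))
print(s["tcp_pos"],s["tcp_rot"],s["qpos"])
```

```text
[481.76487832 -40.39845733 158.79112916] [-3.61774517e-04  2.28635594e-01  9.73512008e-01  7.45243242e-05] [-2.07374878e-01  3.67828031e-01  1.75520251e+00  1.94739785e-04
  1.01928200e+00 -1.31692143e+00]
```

View pics/w7.png

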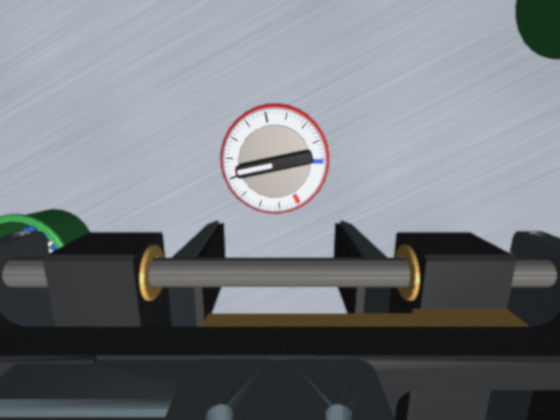

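View pics/w7c.png

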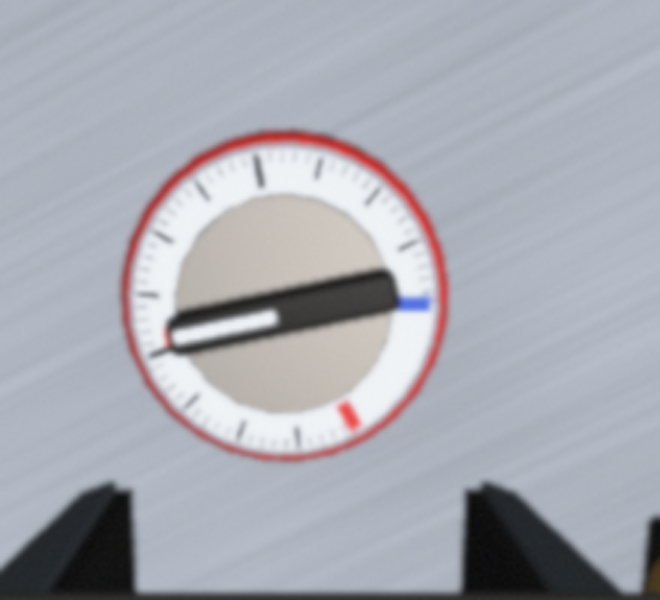

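The close view shows the timer at wrist pixel (275,158), red 0 bar at (296,198), blue 60 bar at (318,161). The pointer is at the left, close to the thick 20 tick, so it starts near 21–22.

```bash
cat >> h.py <<'E'
def timer(c,s,win,ctr=None,dbg=False):
    im=np.ascontiguousarray(c["color"][:,:,::-1]);h=cv2.cvtColor(im,cv2.COLOR_BGR2HSV)
    x0,x1,y0,y1=win; W=np.zeros(im.shape[:2],np.uint8);W[y0:y1,x0:x1]=255
    red=(cv2.inRange(h,(0,110,70),(10,255,255))|cv2.inRange(h,(168,110,70),(180,255,255)))&W
    blue=cv2.inRange(h,(100,110,70),(130,255,255))&W
    out={}
    ys,xs=np.nonzero(red);k=cv2.convexHull(np.c_[xs,ys].astype(np.int32))[:,0]
    P=np.array([ray(c,u,v,35,s)[:2] for u,v in k]); f=circ(P); out["outer z35"]=f
    C=f[0][:2] if ctr is None else ctr
    ang=lambda p:np.degrees(np.arctan2(p[1]-C[1],p[0]-C[0]))
    for nm,m,ex in(("zero",red,0),("sixty",blue,300)):
        Q=np.array([ray(c,u,v,35,s)[:2] for v,u in zip(*np.nonzero(m))])
        r=np.hypot(*(Q-C).T); q=Q[(r>34)&(r<50)]
        if len(q): p=q.mean(0); out[nm]=(p.round(1),round(ang(p)+ex,1),len(q))
    dark=cv2.inRange(h,(0,0,0),(180,255,85))&W
    Q=[(u,v) for v,u in zip(*np.nonzero(dark))]
    G=np.array([ray(c,u,v,65,s)[:2] for u,v in Q]); k=np.hypot(*(G-C).T)<40
    pts=np.array(Q)[k]; 
    mm=np.zeros(im.shape[:2],np.uint8); mm[pts[:,1],pts[:,0]]=255
    wh=cv2.inRange(h,(0,0,120),(180,60,255))&W
    out["dark n"]=int(k.sum())
    return out,G[k],C,mm
E
python3 - <<'E'
from h import *
s=readout.state(); c=viewer.camera("wrist")
o,G,C,mm=timer(c,s,(215,335,95,222))
for k,v in o.items(): print(k,v)
d=G-G.mean(0); e,V=np.linalg.eigh(d.T@d); print("dark mean",G.mean(0),"axis deg",np.degrees(np.arctan2(V[1,1],V[0,1])))
# wing outline incl stripe: close mask
cl=cv2.morphologyEx(mm,cv2.MORPH_CLOSE,np.ones((5,5)))
e=max(blobs(cl,50),key=lambda b:b[1]); rc=cv2.minAreaRect(e[2]); print(rc)
B=np.array([ray(c,u,v,65,s)[:2] for u,v in cv2.boxPoints(rc)]); print(B.round(1),"centre",B.mean(0))
cv2.imwrite("pics/m7.png",cl[60:260,180:400])
E
```

```text
outer z35 (array([444.76, -26.53,  51.29]), 0.11)
zero (array([427. ,  -3.1]), np.float64(127.1), 189)
sixty (array([463.4,   9.6]), np.float64(362.7), 31)
dark n 751
dark mean [445.83605562 -20.98610522] axis deg 73.86245747998542
((273.60546875, 163.42645263671875), (13.642108917236328, 75.50434875488281), 78.31063079833984)
[[430.8 -56.7]
 [447.2   5.7]
 [458.5   3.1]
 [442.  -60. ]] centre [444.64519807 -27.0075906 ]
```

View pics/m7.png

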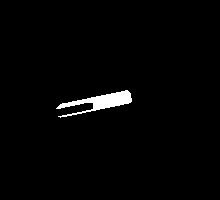

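Run:
```python
from h import *
s=readout.state(); c=viewer.camera("wrist"); t=viewer.camera("top")
C=np.array([445.5,-26.8])
for n,cc,ss in(("wrist",c,s),("top0",t,None)):
    im=np.ascontiguousarray(cc["color"][:,:,::-1]) if n=="wrist" else cv2.imread("pics/top0.png")
    lab=cv2.cvtColor(im,cv2.COLOR_BGR2LAB).astype(float)
    def prof(ch,r0,r1,z,sgn):
        P=[]
        for a in np.radians(np.arange(0,360,4)):
            rr=np.arange(r0,r1,.25); v=[]
            uv=np.array([proj(cc,[C[0]+r*np.cos(a),C[1]+r*np.sin(a),z],ss) for r in rr],np.float32)
            p=cv2.remap(lab[:,:,ch].astype(np.float32),uv[:,0].copy(),uv[:,1].copy(),1).ravel()
            g=np.gradient(cv2.GaussianBlur(p[None],(1,1),0).ravel() if 0 else np.convolve(p,np.ones(5)/5,"same"))[4:-4]*sgn
            i=g.argmax(); P.append([C[0]+rr[i+4]*np.cos(a),C[1]+rr[i+4]*np.sin(a)])
        return circ(P)
    print(n,"white->red edge z35",prof(1,38,57,35,1)); print(n,"dial edge z41",prof(0,28,40,41,1))
# red bar & blue bar
im=np.ascontiguousarray(c["color"][:,:,::-1]);h=cv2.cvtColor(im,cv2.COLOR_BGR2HSV)
for C in ([445.5,-26.8],[444.7,-26.8],[446.5,-26]):
  for nm,lo,hi,ex in(("zero",(0,110,70),(10,255,255),0),("zero",(168,110,70),(180,255,255),0),("sixty",(100,110,70),(130,255,255),300)):
    m=cv2.inRange(h,lo,hi)
    Q=np.array([ray(c,u,v,35,s)[:2] for v,u in zip(*np.nonzero(m)) if 215<u<335 and 95<v<222])
    if not len(Q): continue
    d=Q-C; r=np.hypot(*d.T); a=np.degrees(np.arctan2(d[:,1],d[:,0]))
    k=(r>33)&(r<45)&((a<120))&(a>-60); q=Q[k]
    if len(q): p=q.mean(0); print(C,nm,p.round(1),np.degrees(np.arctan2(p[1]-C[1],p[0]-C[0])).round(1),len(q))
# stripe tip
w=cv2.inRange(h,(0,0,200),(180,40,255))
```

```text
wrist white->red edge z35 (array([445.41, -27.07,  49.27]), 0.1)
wrist dial edge z41 (array([445.38, -27.11,  34.26]), 0.43)
top0 white->red edge z35 (array([446.  , -26.29,  49.03]), 0.38)
top0 dial edge z41 (array([445.75, -27.1 ,  34.49]), 0.96)
[445.5, -26.8] zero [486.9 -24.3] 3.5 22
[445.5, -26.8] zero [487.3 -24.7] 2.9 3
[445.5, -26.8] sixty [463.3   9.7] 64.0 33
[444.7, -26.8] zero [486.4 -24.3] 3.5 19
[444.7, -26.8] zero [487.3 -24.7] 2.8 3
[444.7, -26.8] sixty [463.3   9.7] 62.9 33
[446.5, -26] zero [487.1 -24.2] 2.5 23
[446.5, -26] zero [487.3 -24.7] 1.8 3
[446.5, -26] sixty [463.4   9.9] 64.8 35
```

Two cameras agree: axis at (445.5, −27), dial radius 34.3 (34.5 expected). The 0 mark lies at +3.7°, and the wing at −104.7° gives 108° ≈ 21.7 min. Plan: grip the wing with joint 6 near −169°, turn it up 201° to about 62 min, then go back with one regrip.

```bash
python3 -c "
from h import *
go(445.5,-27,100)"
```

```text
t 11.85 tcp [482.1 -40.4 159.1] tool shift cm [ 3.87 -0.42  5.91] q6 -1.317 F [ 0.2 -0.1 -0.7] w 0.699
```

Request:
step_arm --pt "1.9 -0.2 1 0 0 -5" --pt "1.9 -0.4 2 0 0 -10" --pt "0 0 2 0 0 -10" --pt "0 0 0.9 0 0 -10" --pt "0 0 0 0 0 -10" --pt "0 0 0 0 0 -10" --pt "0 0 0 0 0 -10" --pt "0 0 0 0 0 -10" --pt "0 0 0 0 0 -10" --pt "0 0 0 0 0 -10" --pt "0 0 0 0 0 -6.7" --pt "0 0 0 0 0 0" --jaw 0.6

```text
time_s: 13.35
tcp_pos: [445.3, -30.0, 100.0]
tcp_rot: [-0.001, -0.61, 0.792, -0.001]
ft_force: [0.4, 0.5, 0.2]
grip_width: 0.401
```

```bash
cat >> h.py <<'E'
def yaw():
    s=readout.state(); X=rot(s["tcp_rot"])[:,0]; print("toolx deg",round(np.degrees(np.arctan2(X[1],X[0])),2),"q",np.degrees(s["qpos"]).round(1)[[0,5]],"mom",s["moment"].round(2))
E
python3 -c "
from h import *
go(445.5,-27,46); yaw()
s=readout.state(); c=viewer.camera('wrist'); cv2.imwrite('pics/w8.png',c['color'][:,:,::-1])"
```

```text
t 13.35 tcp [445.3 -30.  100. ] tool shift cm [-0.3   0.06  5.4 ] q6 -3.081 F [0.4 0.5 0.2] w 0.401
toolx deg -104.82 q [ -11.4 -176.5] mom [0.08 0.03 0.02]
```

View pics/w8.png

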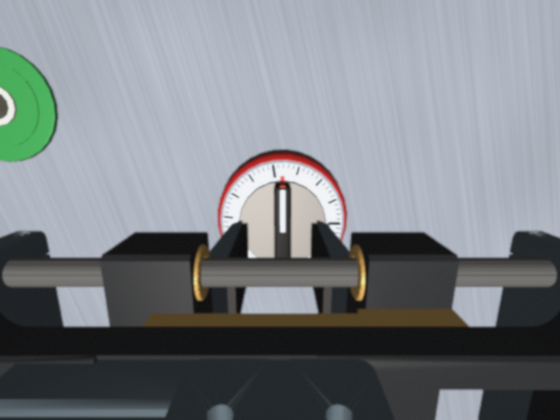

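The wing is lined up between the fingers (stripe at pixel (283,210)), but joint 6 sits right at its range end. I back off 6° at once, which is also the winding direction, correct x by −3 mm, then lower and grip lightly; the pads will square the wing.

Request:
step_arm --pt "-0.3 0.05 0 0 0 6" --pt "0 0 1.5 0 0 0" --pt "0 0 2 0 0 0" --pt "0 0 1.2 0 0 0" --pt "0 0 0.6 0 0 0" --pt "0 0 0 0 0 0"

```text
time_s: 14.15
tcp_pos: [445.5, -27.4, 46.8]
tcp_rot: [-0.001, -0.568, 0.823, -0.0]
ft_force: [0.3, -0.1, -0.4]
grip_width: 0.405
```

```bash
python3 -c "
from h import *
go(445.5,-27,46.5); yaw()"
```

```text
t 14.15 tcp [445.5 -27.4  46.8] tool shift cm [-0.04  0.01  0.03] q6 -2.97 F [ 0.3 -0.1 -0.4] w 0.405
toolx deg -110.81 q [ -11.1 -170.2] mom [ 0.12  0.09 -0.  ]
```

Request:
step_arm --pt "0 0 0 0 0 0" --pt "0 0 0 0 0 0" --pt "0 0 0 0 0 0" --pt "0 0 0 0 0 0" --pt "0 0 0 0 0 0" --pt "0 0 0 0 0 0" --pt "0 0 0 0 0 0" --jaw 1 --squeeze 12

```text
time_s: 15.02
tcp_pos: [444.0, -26.8, 47.0]
tcp_rot: [-0.001, -0.568, 0.823, 0.0]
ft_force: [-6.3, 7.2, 8.7]
grip_width: 0.133
```

```bash
python3 -c "
from h import *
go(445.5,-27,46.5); yaw()"
```

```text
t 15.025 tcp [444.  -26.8  47. ] tool shift cm [-0.03 -0.14  0.05] q6 -2.97 F [-6.3  7.2  8.7] w 0.133
toolx deg -110.83 q [ -11.1 -170.2] mom [1.32 1.22 0.05]
```

Gripped: width 12 mm, as the wing. The arm was pulled 1.6 mm along tool +y, so I follow that to take off the side load.

Request:
step_arm --pt "0 0.15 0 0 0 0" --pt "0 0 0 0 0 0"

```text
time_s: 15.28
tcp_pos: [443.9, -26.7, 47.0]
tcp_rot: [-0.001, -0.568, 0.823, -0.0]
ft_force: [-0.4, 4.2, 3.8]
grip_width: 0.128
```

```bash
python3 -c "
from h import *
go(445.5,-27,46.5); yaw()"
```

```text
t 15.275 tcp [443.9 -26.7  47. ] tool shift cm [-0.03 -0.16  0.05] q6 -2.969 F [-0.4  4.2  3.8] w 0.128
toolx deg -110.82 q [ -11.1 -170.1] mom [0.91 0.49 0.03]
```

Request:
step_arm --pt "0 0 0 0 0 5" --pt "0 0 0 0 0 9" --pt "0 0 0 0 0 9" --pt "0 0 0 0 0 9" --pt "0 0 0 0 0 9" --pt "0 0 0 0 0 9" --pt "0 0 0 0 0 5" --pt "0 0 0 0 0 0"

```text
time_s: 16.27
tcp_pos: [444.0, -26.8, 47.0]
tcp_rot: [-0.0, -0.123, 0.992, -0.001]
ft_force: [-1.3, 4.4, 5.4]
grip_width: 0.129
```

```bash
python3 -c "
from h import *
go(444,-26.7,46.5); yaw()"
```

```text
t 16.275 tcp [444.  -26.8  47. ] tool shift cm [0.   0.01 0.05] q6 -2.01 F [-1.3  4.4  5.4] w 0.129
toolx deg -165.81 q [ -11.1 -115.1] mom [ 1.05  0.5  -0.07]
```

Turning smoothly with light force. I continue 140° to about 62 min, in two calls.

Request:
step_arm --pt "0 0 0 0 0 5" --pt "0 0 0 0 0 10" --pt "0 0 0 0 0 10" --pt "0 0 0 0 0 10" --pt "0 0 0 0 0 10" --pt "0 0 0 0 0 10" --pt "0 0 0 0 0 10" --pt "0 0 0 0 0 10" --pt "0 0 0 0 0 10" --pt "0 0 0 0 0 10" --pt "0 0 0 0 0 5" --pt "0 0 0 0 0 0"

```text
time_s: 17.77
tcp_pos: [443.9, -26.9, 47.0]
tcp_rot: [0.0, 0.681, 0.733, -0.001]
ft_force: [-2.2, 4.0, 5.2]
grip_width: 0.131
```

Request:
step_arm --pt "0 0 0 0 0 5" --pt "0 0 0 0 0 10" --pt "0 0 0 0 0 10" --pt "0 0 0 0 0 8" --pt "0 0 0 0 0 5" --pt "0 0 0 0 0 2.5" --pt "0 0 0 0 0 0"

```text
time_s: 18.65
tcp_pos: [443.9, -26.8, 47.0]
tcp_rot: [0.001, 0.892, 0.452, -0.001]
ft_force: [-2.4, 3.4, 6.0]
grip_width: 0.132
```

```bash
python3 -c "
from h import *
go(444,-26.7,46.5); yaw()
s=readout.state(); c=viewer.camera('wrist'); cv2.imwrite('pics/w9.png',c['color'][:,:,::-1])
c=viewer.camera('scene'); cv2.imwrite('pics/s9.png',cv2.resize(c['color'][130:230,190:320,::-1],None,fx=5,fy=5,interpolation=2))"
```

```text
t 18.65 tcp [443.9 -26.8  47. ] tool shift cm [ 0.01 -0.    0.05] q6 0.441 F [-2.4  3.4  6. ] w 0.132
toolx deg 53.76 q [-11.1  25.3] mom [ 0.69  0.58 -0.02]
```

View pics/w9.png

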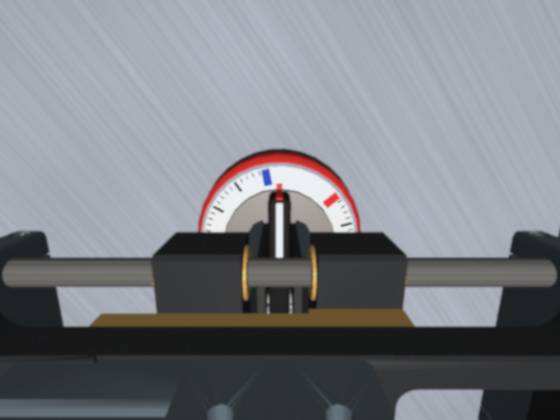

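View pics/s9.png

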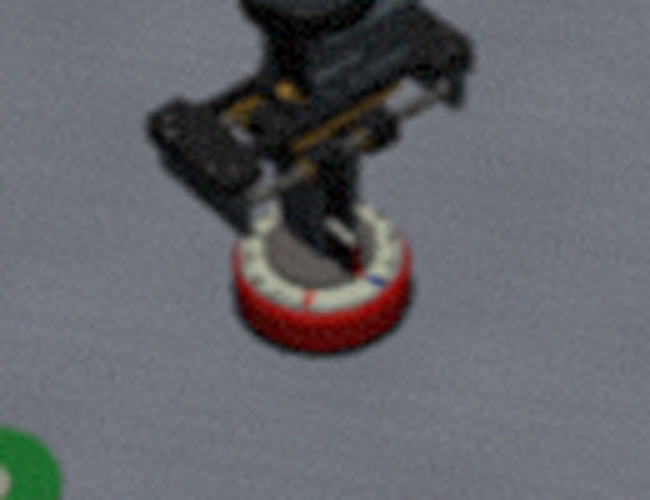

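The pointer (279,190) has clearly passed the blue 60 bar (267,177) and is short of the stop. I check the angle of the marks from this view.

Run:
```python
from h import *
s=readout.state(); c=viewer.camera("wrist"); im=np.ascontiguousarray(c["color"][:,:,::-1]);h=cv2.cvtColor(im,cv2.COLOR_BGR2HSV)
for nm,lo,hi,x0,x1,y0,y1,ex in(("zero",(0,110,70),(10,255,255),318,342,190,210,0),("sixty",(100,110,70),(130,255,255),255,285,160,195,300)):
    m=cv2.inRange(h,lo,hi)[y0:y1,x0:x1]; v,u=np.nonzero(m); p=ray(c,u.mean()+x0,v.mean()+y0,35,s)
    for C in([443.9,-26.8],[445.4,-27]): print(nm,len(u),p[:2].round(1),"r",round(np.hypot(p[0]-C[0],p[1]-C[1]),1),"alpha",round(np.degrees(np.arctan2(p[1]-C[1],p[0]-C[0]))+ex,1))
```

```text
zero 100 [486.8 -24.4] r 42.9 alpha 3.2
zero 100 [486.8 -24.4] r 41.5 alpha 3.6
sixty 98 [463.3  10.1] r 41.7 alpha 362.2
sixty 98 [463.3  10.1] r 41.2 alpha 364.2
```

The angle is 309.9° ≈ 62 min, so the bell is wound. Now I go back down 105° with this grip, regrip half a turn over, then down to 20.

Request:
step_arm --pt "0 0 0 0 0 -5" --pt "0 0 0 0 0 -10" --pt "0 0 0 0 0 -10" --pt "0 0 0 0 0 -10" --pt "0 0 0 0 0 -10" --pt "0 0 0 0 0 -10" --pt "0 0 0 0 0 -10" --pt "0 0 0 0 0 -10" --pt "0 0 0 0 0 -10" --pt "0 0 0 0 0 -10" --pt "0 0 0 0 0 -10" --pt "0 0 0 0 0 0"

```text
time_s: 20.3
tcp_pos: [444.1, -26.8, 47.0]
tcp_rot: [-0.0, 0.182, 0.983, -0.001]
ft_force: [-1.3, 4.6, 5.1]
grip_width: 0.13
```

Request:
step_arm --pt "0 0 0 0 0 0" --pt "0 0 0 0 0 0" --pt "0 0 0 0 0 0" --pt "0 0 0 0 0 0" --pt "0 0 -1 0 0 0" --pt "0 0 -2 0 0 0" --pt "0 0 -1 0 0 0" --pt "0 0 0 0 0 5" --pt "0 0 0 0 0 10" --pt "0 0 0 0 0 10" --pt "0 0 0 0 0 10" --pt "0 0 0 0 0 10" --jaw 0.6

```text
time_s: 21.8
tcp_pos: [444.2, -26.8, 87.2]
tcp_rot: [0.0, 0.549, 0.836, -0.001]
ft_force: [-0.1, -0.3, 0.3]
grip_width: 0.398
```

Request:
step_arm --pt "0 0 0 0 0 10" --pt "0 0 0 0 0 10" --pt "0 0 0 0 0 10" --pt "0 0 0 0 0 10" --pt "0 0 0 0 0 10" --pt "0 0 0 0 0 10" --pt "0 0 0 0 0 10" --pt "0 0 0 0 0 10" --pt "0 0 0 0 0 10" --pt "0 0 0 0 0 10" --pt "0 0 0 0 0 10" --pt "0 0 0 0 0 10"

```text
time_s: 23.3
tcp_pos: [444.2, -26.8, 87.2]
tcp_rot: [0.001, 0.998, -0.058, -0.0]
ft_force: [-0.3, -0.5, -0.7]
grip_width: 0.396
```

Request:
step_arm --pt "0 0 0 0 0 10" --pt "0 0 0 0 0 5" --pt "0 0 0 0 0 0"

```text
time_s: 23.68
tcp_pos: [444.2, -26.8, 87.1]
tcp_rot: [0.001, 0.983, -0.185, 0.0]
ft_force: [-0.0, -0.6, -0.7]
grip_width: 0.4
```

```bash
python3 -c "
from h import *
go(444.3,-26.9,46.8); yaw()
s=readout.state(); c=viewer.camera('wrist'); cv2.imwrite('pics/w10.png',c['color'][:,:,::-1])"
```

```text
t 23.675 tcp [444.2 -26.8  87.1] tool shift cm [ 0.01 -0.01  4.03] q6 1.751 F [-0.  -0.6 -0.7] w 0.4
toolx deg -21.29 q [-11.1 100.3] mom [-0.04  0.21  0.  ]
```

View pics/w10.png

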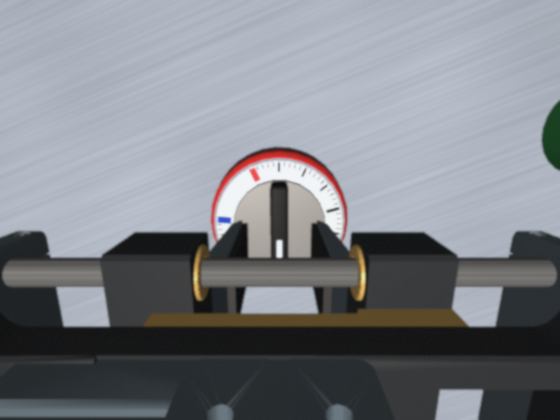

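The wing (279,215) stands centred and square between the pads, tail forward. I lower and grip.

Request:
step_arm --pt "0 0 1.5 0 0 0" --pt "0 0 1.8 0 0 0" --pt "0 0 0.7 0 0 0" --pt "0 0 0 0 0 0"

```text
time_s: 24.22
tcp_pos: [444.0, -26.9, 46.8]
tcp_rot: [0.001, 0.983, -0.185, -0.0]
ft_force: [-0.2, 0.1, -0.6]
grip_width: 0.403
```

Request:
step_arm --pt "0 0 0 0 0 0" --pt "0 0 0 0 0 0" --pt "0 0 0 0 0 0" --pt "0 0 0 0 0 0" --pt "0 0 0 0 0 0" --pt "0 0 0 0 0 0" --pt "0 0 0 0 0 0" --jaw 1

```text
time_s: 25.1
tcp_pos: [444.4, -26.9, 47.2]
tcp_rot: [0.001, 0.983, -0.185, 0.0]
ft_force: [-0.1, 0.5, 7.0]
grip_width: 0.129
```

Request:
step_arm --pt "0 0 0 0 0 -5" --pt "0 0 0 0 0 -10" --pt "0 0 0 0 0 -10" --pt "0 0 0 0 0 -10" --pt "0 0 0 0 0 -10" --pt "0 0 0 0 0 -10" --pt "0 0 0 0 0 -10" --pt "0 0 0 0 0 -10" --pt "0 0 0 0 0 -10" --pt "0 0 0 0 0 -5" --pt "0 0 0 0 0 0"

```text
time_s: 26.48
tcp_pos: [444.1, -26.4, 47.2]
tcp_rot: [0.0, 0.825, 0.565, -0.0]
ft_force: [-0.4, 8.1, 9.4]
grip_width: 0.134
```

```bash
python3 -c "
from h import *
go(444.3,-26.9,46.8); yaw()
s=readout.state(); c=viewer.camera('wrist'); cv2.imwrite('pics/w11.png',c['color'][:,:,::-1])"
```

```text
t 26.475 tcp [444.1 -26.4  47.2] tool shift cm [-0.04  0.03  0.04] q6 0.18 F [-0.4  8.1  9.4] w 0.134
toolx deg 68.75 q [-11.   10.3] mom [1.53 0.12 0.05]
```

Request:
step_arm --pt "0 0 0 0 0 -5" --pt "0 0 0 0 0 -6" --pt "0 0 0 0 0 -3" --pt "0 0 0 0 0 -1" --pt "0 0 0 0 0 0" --pt "0 0 0 0 0 0"

```text
time_s: 27.28
tcp_pos: [444.0, -26.4, 47.2]
tcp_rot: [0.0, 0.745, 0.667, -0.001]
ft_force: [-0.3, 8.0, 9.5]
grip_width: 0.132
```

Request:
step_arm --pt "0 0 0 0 0 0" --pt "0 0 0 0 0 0" --pt "0 0 0 0 0 0" --pt "0 0 0 0 0 0" --pt "0 0 -1 0 0 0" --pt "0 0 -3 0 0 0" --pt "0 0 -4 0 0 0" --pt "-1 0 -3 0 0 0" --pt "-3 0 -1 0 0 0" --pt "-1 0 0 0 0 0" --pt "0 0 0 0 0 0" --pt "0 0 0 0 0 0" --jaw 0.6

```text
time_s: 28.78
tcp_pos: [438.3, -75.8, 166.6]
tcp_rot: [-0.0, 0.745, 0.667, -0.001]
ft_force: [0.9, -0.5, -1.0]
grip_width: 0.399
```

```bash
python3 -c "
from h import *
yaw()
s=readout.state(); c=viewer.camera('wrist'); im=c['color'][:,:,::-1]; cv2.imwrite('pics/w12.png',cv2.resize(im[60:260,180:400],None,fx=3,fy=3,interpolation=2))
np.save('w12.npy',im); print(s['tcp_pos'],c['color'].shape)"
```

```text
toolx deg 83.68 q [-17.4 -11. ] mom [-0.06  0.05  0.05]
[438.32750138 -75.75237954 166.55529805] (420, 560, 3)
```

View pics/w12.png

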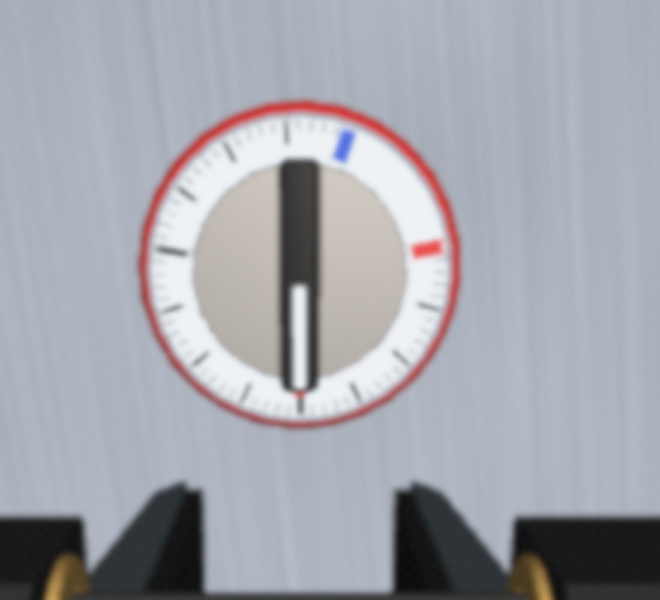

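The pointer's red end lies exactly on the thick 20 tick (crop pixel (300,400)), the fourth long tick clockwise from red 0. One last check of the whole scene.

Run:
```python
from h import *
for n in("top","scene"):
    c=viewer.camera(n); im=np.ascontiguousarray(c["color"][:,:,::-1]); cv2.imwrite(f"pics/{n}f.png",im)
    h=cv2.cvtColor(im,cv2.COLOR_BGR2HSV)
    for e,a,k in blobs(cv2.inRange(h,(50,90,40),(85,255,255)),150): print(n,np.round(e[0],1),np.round(e[1],1),ray(c,*e[0],75)[:2].round(1))
    if n=="scene": cv2.imwrite("pics/sf.png",cv2.resize(im[130:240,230:420],None,fx=4,fy=4,interpolation=2))
```

```text
top [199.2 276.9] [47.7 48.5] [437.3 288.3]
top [379.7 196.5] [32.2 32.5] [ 636.6 -159.1]
top [ 61.2 164.4] [74.  78.9] [716.1 636.4]
scene [505.9 310.3] [79.2 98.5] [760.5 637.6]
scene [185.8 227.6] [24.  31.3] [ 690.4 -143.8]
scene [361.6 190.7] [38.9 44.5] [460.4 291.6]
scene [175.2 161.1] [26.6 29. ] [ 458.6 -262.2]
```

View pics/topf.png

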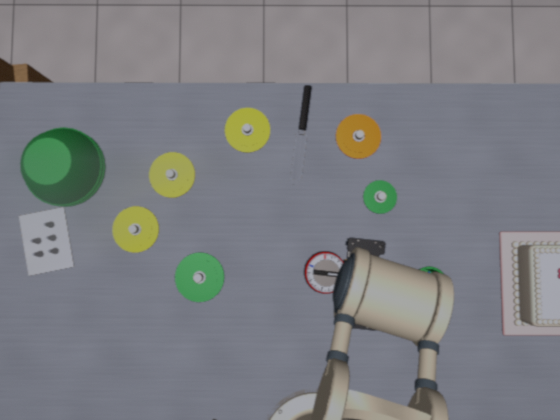

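View pics/sf.png

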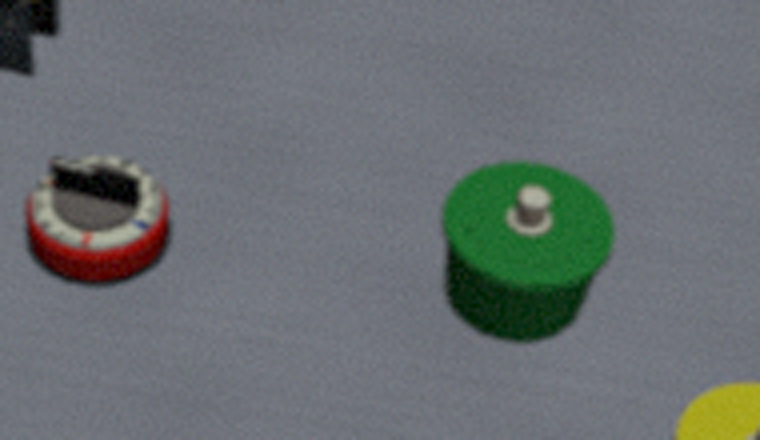

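The top view has the lid centred on the tub at (199,277), and the other lids, the knife and the small tub where they were. The scene view shows it lying level, and the robot is clear. I hand it in.

```bash
python3 -c "
from workcell import ctrl
print(ctrl.finish_job())"
```

```text
the job is handed in; nothing more can be done
None
```

The large green lid is on the flower tub, and the timer was wound to about 62 minutes and brought back down to 20. The job was handed in at about 29 s of the 66 s allowed.

- **Lid:** it touched down with about 4 N at the height expected for a seated lid. The last top and scene views show it level and centred on the rim.
- **Timer:** I gripped the wing and turned it past the blue 60 bar, stopping short of the end stop, with one regrip on the way down. The final wrist picture shows the pointer on the thick 20 tick. The forces I read while turning stayed under 10 N on each axis.
- **Other items:** the top view shows the knife and the other lids where they were. The arm partly hides the small tub there, but it is in its old place in the scene view.

Two checks disagreed:
- **Joint 6:** while lining up with the wing it briefly read -3.081, against a stated limit of -3.08. I backed it off at once, but I can't tell whether that counts as passing its range.
- **Dial axis:** the cameras put it about 1.5 mm from where the grip settled. I followed the grip to take off the side load.

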